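# Bar the key box for the night

### The job

Shut the smoked lid of the key box all the way, then take the locking bar from its rest and slide it in from the box's right-hand side (seen from the robot) through the near eye, the loop on the lid and the far eye, until its collar sits against the near eye. Feel your way and never force the bar: it must not push on the box with more than 15 N (about 1.5 kg). Leave the bar in there, let go of it, and do not disturb the other things on the counter.

Things in the scene. Friction and masses are not known exactly. Their poses are not given: they have to be found in the camera images.
- keybox: walnut key box fixed to the counter, 200 (x) x 140 (y) x 84 mm high; origin under its centre, x to its back (hinge side), y to its left seen from the front, z up. A steel strap bent round its front carries two upright eye plates, one outside each side wall: 28 mm wide in x, 8 mm thick in y, each with a round 12.4 mm bore along y whose centre is 14 mm below the plate's flat top
- near_eye (a point): entry of the near eye (outer face of the plate on the box's right, -y, side) at the middle of the strap's height range: box x -80, y -80, z 111 mm; axes as the box. The strap is screwed fast through upright slots, so both bores stand together up to 9 mm above or below this mark (plate tops 116 to 134 mm above the counter). This is not read out: find it by touch, say on a plate's top
- far_eye (a point): the same mark at the far eye's inner face: box x -80, y +72, z 111 mm (the plate goes on to y +80); axes as the box; the true bore is as much above or below it as the near one
- lid (a joint): angle of the smoked acrylic lid, rad: 0 shut, grows as its front edge rises (starts 0.4 to 0.75). Hinge line along the box's y at box x +94, z 87 mm. The lid is 140 mm wide and 6 mm thick, its front edge 194 mm from the hinge line, its top 90 mm above the counter when shut. The hinge is stiff: the lid stays where it is left; pressing it shut takes 2 to 4 N at lid_pad, up to a hard stop
- lid_pad (a point): point on the lid's upper face, 100 mm in front of the hinge line and 45 mm to the box's right (-y) of the middle, clear of the loop: a place to press the lid down from above; axes turn with the lid, z out of its upper face
- lid_loop (a point): middle of the opening of the loop of 6 mm round steel on the lid's front part, 174 mm in front of the hinge line. Shut, it stands across the bar's line (box x -80, y 0, z 110 mm); its opening is 14 mm wide in x and reaches from 92 to 128 mm above the counter, so the bar has play in it
- bar: locking bar: round 10 mm steel tube, square-cut nose with a 1 mm chamfer, steel collar of 24 mm diameter, and a flat-sided walnut grip 74 mm long, 22 wide (y), 24 high (z); about 150 g, balance point about 38 mm in front of the origin. Origin on the axis in the collar's front face; x to the nose; grip from x -6 to -80 mm. Starts level, axis 50 mm above the counter, nose roughly to +y
- nose (a point): very tip of the bar's nose, on its axis, 185 mm in front of the bar's origin; axes as the bar
- rest: fixed bamboo rest of the bar, foot 150 x 60 x 10 mm; origin under its centre, x along the bar. Two slotted uprights at x = -50 and +50 mm, 36 mm wide, 55 mm high; the bar's tube lies in their 14 mm wide slots with its collar about 65 mm behind the rest's centre, its grip sticking out clear of the rest
- mug: cream enamel mug, 82 mm across, 84 mm high, handle to one side; bystander, origin under its centre
- bell: small brass counter bell on a walnut foot, 72 mm across, 48 mm high; bystander, origin under its centre
- tag: mint green plastic key tag lying flat, 55 x 30 x 5 mm; bystander, origin under its centre
- wafer_key: flat steel wafer key lying flat, about 65 mm long, 4 mm thick; bystander, origin on its underside
- padlock: brass padlock lying flat, body 45 x 42 x 18 mm, steel shackle; bystander, origin under its body's centre (it goes on later, by someone else)
- pen_cup: grey painted metal cup, 72 mm across, 95 mm high; bystander, origin under its centre

How it is judged:
On the way, in this order (a step that is already met when the one before it is completed fails the run):
1. the lid is shut (value of joint lid below 0.02 rad), for 0.2 s.
2. the bar's nose is through the near eye, the lid still shut (y of nose in the frame of keybox above -0.062 m and x of nose in the frame of keybox between -0.086 and -0.074 m and z of nose in the frame of keybox between 0.096 and 0.126 m and value of joint lid below 0.02 rad), for 0.05 s.
3. the nose is through the lid's loop (y of nose in the frame of keybox above 0.012 m and x of nose in the frame of keybox between -0.086 and -0.074 m and z of nose in the frame of keybox between 0.096 and 0.126 m and value of joint lid below 0.02 rad), for 0.05 s.
4. the nose is through the far eye (y of nose in the frame of keybox above 0.085 m and x of nose in the frame of keybox between -0.086 and -0.074 m and z of nose in the frame of keybox between 0.096 and 0.126 m and value of joint lid below 0.02 rad), for 0.05 s.
At the end, for the whole second after the job is handed in: the lid is shut (within 0.02 rad); the bar lies at rest through both eyes and the loop with its collar within 2.2 mm of the near eye, its nose showing beyond the far one; it is released (value of joint lid below 0.02 rad and y of nose in the frame of keybox above 0.1 m and x of nose in the frame of keybox between -0.086 and -0.074 m and z of nose in the frame of keybox between 0.096 and 0.126 m and y of bar in the frame of keybox above -0.0822 m and angle between the x axis of bar and the y axis of keybox, either way round below 0.05 rad and linear speed of bar below 0.02 m/s and contact force between the fingers and bar below 0.1 N); the robot touches nothing.
It fails at once if the bar pushes on the box, its strap or its lid with more than 15 N (contact force between bar and keybox above 15 N).
It fails at once if the mug, bell, tag, key, padlock or pen cup is moved by more than 20 mm (distance of any of mug, bell, tag, wafer_key, padlock, pen_cup from where it was at the start of the episode above 0.02 m).
It also fails if it takes over 70 s, if anything falls off the work surface, if the arm or the gripper's body presses on something with over 40 N, if the wrist force passes 120 N, or if a joint passes its speed limit or range.

### The arm

A 6-joint arm with a two-finger parallel gripper is mounted at the origin on the work surface. World frame = base frame: x ahead of the robot, y to its left, z up, the work surface at z = 0. Lengths are in m, angles in rad, forces in N, time in s.
With the tool pointing down it reaches from about 0.25 to 0.775 m from the base axis. Payload 4 kg.
Tool frame: the origin (TCP) lies midway between the tips of the shut fingers; the grasp point (between the pads) lies 19 mm behind it; z points along the fingers, y is the line along which they close (so a half turn about z gives the same grasp; the last joint's range is limited). The gripper opens to 94 mm and grips with 3 to 60 N. Pads are 16 mm wide; open, the fingers measure 119 mm over their backs; the gripper's body (75 mm by 177 mm) begins 78 mm behind the grasp point.
Start: joints at [-1.247, 0.087, 1.371, -0, 1.684, -0.103], TCP at [0.228, -0.501, 0.185] pointing down, gripper open.
Joint ranges: [-3.1, 3.1], [-0.76, 2.03], [0.27, 2.55], [-1.08, 4.22], [0.17, 2.65], [-2.57, 2.57]. Speed limits (rad/s): [2.79, 2.79, 3.14, 3.14, 3.14, 3.14].

### API

Orientations are given as [roll, pitch, yaw] about the fixed x, y, z axes, in that order (R = Rz(yaw) Ry(pitch) Rx(roll)).
In Python, from bench import get_obs, snapshot, close_job gives the robot as it stands. The module is installed in compiled form; this text tells all that it offers.
- The arm moves only by the tool drive_tool, never from a script. Its argument "commands" is a list of rows, each a list of 6 numbers: the shift along the tool's x, y, z in units of 0.04 m (1.0 is 0.04 m), then the turn, a rotation vector about the tool's x, y, z in units of 0.1 rad (1.0 is 0.1 rad). In form: [[dx, dy, dz, wx, wy, wz], ...]. A call has 1 to 20 rows; each row shifts and turns the commanded pose from where the row before left it, along the tool's axes as they then stand; what a row does not reach is not made up. A row lasts 1/8 s, in which the tool goes at most 62.5 mm and 10.7 degrees, less where a joint would pass 70% of its speed; a pose out of reach is approached as far as the arm can. A call with a number of a shift or a turn outside -1 to 1 is refused whole. A call with a gripper value outside its range is refused whole. "gripper" is the closure, from 0 (fully open) to 1 (shut), set as the call begins (left out, the last holds). The fingers move at their own pace and stop on an object; the grip force is fixed at half the most. Time passes only in rows, so rows that do not move let the fingers close. It gives the time, the measured TCP pose, the force, the opening and the grip force at its end, in the units of the state.
- get_obs(): the state, without advancing time (a new reading comes with each control period).
- snapshot(name): name is "scene" or "side" or "wrist"; returns a dict with "image" (384x512x3 uint8, blue, green, red), "range_z" (384x512 float32, m along the optical axis (not along the pixel's ray), 0 where there is no reading), "fx", "fy", "cx", "cy" (pixels), "rvec" (rotation vector, rad) and "tvec" (3), from world to camera coordinates, as OpenCV has them. Camera axes: x right, y down, z forward; pixel columns grow to the right and rows downward; lengths in m; the calibration is good to about 2 mm. A picture is of the moment at which its call begins.
- close_job(): hands the job in; it is judged then, once.
The state is a dict: "time": time; "joint_positions": joint angles; "qvel": joint speeds; "joint_torque": joint torques, N m; "tool_pos": TCP position; "ee_rot": TCP orientation; "wrist_force": force on the tool from outside, world axes, zero at the start; "wrist_torque": the same for the moment, N m; "width": finger opening in m; "finger_force": force on a finger pad.
Only numpy, scipy, OpenCV 4.12 (cv2) and the standard library are available. Lean on these libraries where they do the work, as an engineer would, in place of code of your own. Each camera call takes 0.05 s, during which the arm holds its last target. There are 200 camera calls.

## Working session

There is one attempt and no reset: what is moved stays moved. The work goes in short steps, Python scripts to look and compute and a tool call to move; the robot and the scene stay as the last step left them, time stands still between calls to the robot, and variables do not carry over. Pictures are saved under pics/ and viewed, at most 10 in all, crops included, and the job is handed in when it is done.

Besides the shell and the picture viewer there is one more tool, called after "Request:" as name(argument=value, ...), one argument or row to a line, values as JSON. drive_tool: Moves the arm, as the interface text tells. Its arguments: {"type":"object","properties":{"commands":{"type":"array"},"gripper":{"type":"number"}},"required":["commands"]}

```bash
mkdir -p pics; cat > h.py <<'E'
import numpy as np, cv2
from bench import get_obs, snapshot, close_job
def cam(s):
    R,_=cv2.Rodrigues(np.array(s["rvec"],float)); return R,np.array(s["tvec"],float).ravel()
def cloud(s):
    R,t=cam(s); z=s["range_z"].astype(float); v,u=np.mgrid[:z.shape[0],:z.shape[1]]
    P=np.stack([(u-s["cx"])/s["fx"]*z,(v-s["cy"])/s["fy"]*z,z],-1)
    W=(P-t)@R; W[z==0]=np.nan; return W
def ray(s,u,v,h):
    R,t=cam(s); c=-R.T@t; d=R.T@np.array([(u-s["cx"])/s["fx"],(v-s["cy"])/s["fy"],1.]); return c+d*(h-c[2])/d[2]
def proj(s,p):
    R,t=cam(s); q=R@np.array(p,float)+t; return s["cx"]+s["fx"]*q[0]/q[2], s["cy"]+s["fy"]*q[1]/q[2]
def rv(s): 
    return s
E
python3 - <<'E'
from h import *
import pickle
o=get_obs(); print({k:np.round(v,3).tolist() for k,v in o.items()})
for n in("scene","side"):
    s=snapshot(n); pickle.dump(s,open(n+".pkl","wb")); cv2.imwrite(f"pics/{n}0.png",s["image"]); R,t=cam(s); print(n,-R.T@t,R[2],s["fx"])
a=[pickle.load(open(n+".pkl","rb"))["image"] for n in("scene","side")]
E
```

```text
{'time': 0.0, 'joint_positions': [-1.247, 0.088, 1.372, -0.0, 1.684, -0.103], 'qvel': [-0.0, 0.002, -0.001, -0.001, -0.001, 0.001], 'joint_torque': [0.0, -34.018, -30.243, 0.072, 0.033, -0.0], 'tool_pos': [0.227, -0.5, 0.184], 'ee_rot': [-3.139, -0.0, 0.427], 'wrist_force': [-0.353, 0.19, 0.399], 'wrist_torque': [-0.03, 0.029, 0.01], 'finger_force': 0.0, 'width': 0.094}
scene [1.17623114 0.02110891 0.95368883] [-0.55587353  0.00280065 -0.83126216] 361.72436888743187
side [0.48067855 0.91558401 0.8046011 ] [ 0.07137804 -0.76420066 -0.64101679] 456.7808605248779
```

View pics/scene0.png

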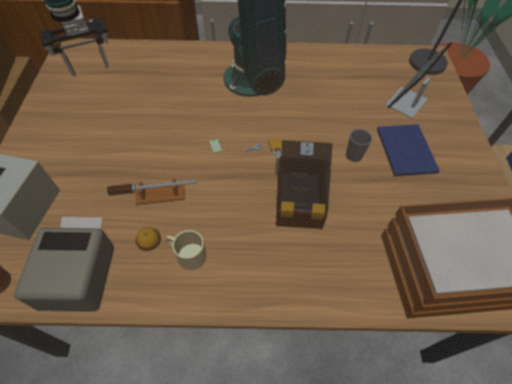

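View pics/side0.png

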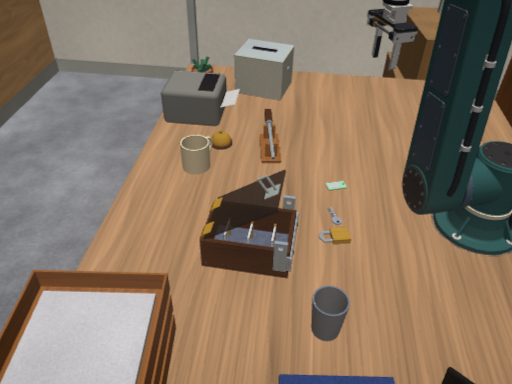

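The scene view shows the box at about (303,185), hinge at the bottom (+x), near eye on its left. The bar on its rest is at (110–195,187), with the mug at (188,248) and the bell at (148,238). The side view shows the box at (250,235), its eye plates at (289,203) and (281,255), and the lid half open.

```bash
python3 - <<'E'
from h import *
import pickle
S={n:pickle.load(open(n+".pkl","rb")) for n in("scene","side")}
C={n:cloud(S[n]) for n in S}
a=C["scene"]; 
for n,u,v in [("scene",303,185),("scene",303,225),("side",250,255),("side",281,245),("side",289,200),("scene",120,189),("scene",188,238),("scene",190,182)]:
    print(n,u,v,np.round(C[n][v,u],3))
# box walls
def line(P,name):
    vx,vy,x,y=cv2.fitLine(P[:,:2].astype(np.float32),cv2.DIST_HUBER,0,.001,.001).ravel()
    r=(P[:,0]-x)*-vy+(P[:,1]-y)*vx
    print(name,len(P),"ang",np.degrees(np.arctan2(vy,vx)),"pt",x,y,"rms",r.std(), "x",P[:,0].min(),P[:,0].max(),"y",P[:,1].min(),P[:,1].max())
w=C["side"]; sub=w[238:270,205:272].reshape(-1,3); sub=sub[(sub[:,2]>.015)&(sub[:,2]<.075)]
line(sub,"left wall")
w=C["scene"]; sub=w[212:232,278:328].reshape(-1,3); sub=sub[(sub[:,2]>.015)&(sub[:,2]<.07)]
line(sub,"back wall")
for n,(r0,r1,c0,c1) in {"scene":(130,235,265,345),"side":(160,280,190,310)}.items():
    cv2.imwrite(f"pics/{n}c.png",cv2.resize(S[n]["image"][r0:r1,c0:c1],None,fx=5,fy=5,interpolation=cv2.INTER_CUBIC)) 
m=np.hstack([cv2.resize(cv2.imread("pics/scenec.png"),(400,525)),cv2.resize(cv2.imread("pics/sidec.png"),(400,400*120//120)).copy() if 0 else cv2.copyMakeBorder(cv2.resize(cv2.imread("pics/sidec.png"),(400,400)),0,125,0,0,0)])
cv2.imwrite("pics/crops.png",m)
E
```

```text
scene 303 185 [0.604 0.161 0.128]
scene 303 225 [0.67  0.17  0.019]
side 250 255 [0.555 0.235 0.059]
side 281 245 [0.489 0.25  0.115]
side 289 200 [0.481 0.097 0.109]
scene 120 189 [ 0.582 -0.372  0.06 ]
scene 188 238 [ 0.731 -0.156  0.043]
scene 190 182 [ 0.547 -0.17   0.052]
left wall 1250 ang -3.3570154 pt 0.5869156 0.23411615 rms 0.010811242454418763 x 0.5071938155154485 0.6591863545999279 y 0.14098238092352938 0.2416554962763979
back wall 435 ang 86.95073 pt 0.66877043 0.16111155 rms 0.0010226745757569993 x 0.6628554133310195 0.6742005863793672 y 0.09393894983962454 0.22884599769310604
```

View pics/crops.png

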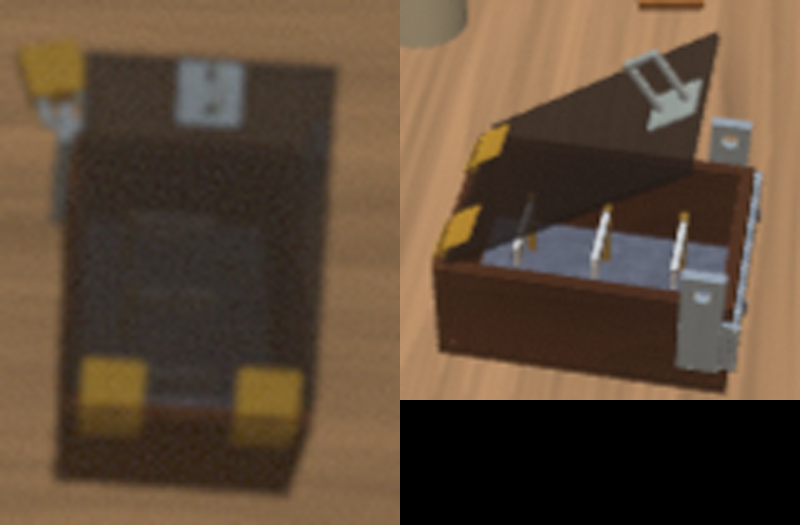

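The crops show the smoked lid half open with its loop, the box yawed about -3°, and bores visible in both plates. Depth gives the box centre at about (0.569, 0.165), and the plates agree with this. I'll turn the tool, close the fingers and measure the bar.

Request:
drive_tool(
  commands=[
    [0, 0, -0.2, 0, 0, -1],
    [0, 0, -0.2, 0, 0, -1],
    [0, 0, -0.2, 0, 0, -1],
    [0, 0, -0.2, 0, 0, -1],
    [0, 0, -0.2, 0, 0, -1],
    [0, 0, -0.2, 0, 0, -1],
    [0, 0, -0.2, 0, 0, -1],
    [0, 0, -0.2, 0, 0, -1],
    [0, 0, -0.2, 0, 0, -1],
    [0, 0, -0.2, 0, 0, -1],
    [0, 0, 0, 0, 0, -0.9],
  ],
  gripper=1,
)

```text
time: 1.48
tool_pos: [0.2277, -0.5008, 0.2653]
ee_rot: [3.141, 0.0, 1.52]
wrist_force: [-0.3, 0.5, -0.6]
width: 0.0004
finger_force: 0.0
```

```bash
cat >> h.py <<'E'
from scipy.spatial.transform import Rotation as Ro
def to(p):
    o=get_obs(); R=Ro.from_euler("xyz",o["ee_rot"]); print("tcp",np.round(o["tool_pos"],4),"rpy",np.round(o["ee_rot"],4),"units",np.round(R.inv().apply(np.array(p)-o["tool_pos"])/.04,3))
E
python3 - <<'E'
from h import *
import pickle
to([.5604,.1204,.26])
s=pickle.load(open("scene.pkl","rb")); w=cloud(s)
sub=w[175:200,100:205].reshape(-1,3)
for lo,hi,n in((.045,.075,"all"),(.03,.075,"grip/tube")):
    P=sub[(sub[:,2]>lo)&(sub[:,2]<hi)]
    vx,vy,x,y=cv2.fitLine(P[:,:2].astype(np.float32),cv2.DIST_HUBER,0,.001,.001).ravel()
    print(n,len(P),np.degrees(np.arctan2(vy,vx)),x,y,P[:,1].min(),P[:,1].max())
# grip by colour profile along y: x centre & height
P=sub[(sub[:,2]>.045)]
for y in np.arange(-.43,-.16,.015):
    q=P[abs(P[:,1]-y)<.0075]
    if len(q): print(round(y,3),len(q),np.round([q[:,0].min(),q[:,0].max(),np.median(q[:,2]),q[:,2].max()],3))
E
```

```text
tcp [ 0.2277 -0.5008  0.2653] rpy [3.1414e+00 4.0000e-04 1.5198e+00] units [15.933  7.515  0.126]
all 509 -80.47482 0.5705924 -0.30958384 -0.41429129501912015 -0.15165153134126025
grip/tube 579 -79.77589 0.57133204 -0.3067572 -0.41429129501912015 -0.15165153134126025
-0.415 13 [0.571 0.592 0.06  0.063]
-0.4 45 [0.572 0.593 0.06  0.063]
-0.385 47 [0.568 0.591 0.06  0.066]
-0.37 44 [0.568 0.589 0.061 0.064]
-0.355 45 [0.563 0.587 0.06  0.065]
-0.34 41 [0.56  0.584 0.058 0.064]
-0.325 36 [0.55  0.584 0.054 0.058]
-0.31 33 [0.55  0.586 0.053 0.06 ]
-0.295 18 [0.561 0.571 0.052 0.056]
-0.28 16 [0.558 0.569 0.053 0.056]
-0.265 18 [0.558 0.566 0.053 0.057]
-0.25 17 [0.552 0.565 0.053 0.056]
-0.235 16 [0.552 0.562 0.053 0.057]
-0.22 49 [0.535 0.572 0.053 0.058]
-0.205 17 [0.548 0.568 0.052 0.055]
-0.19 18 [0.543 0.555 0.052 0.058]
-0.175 15 [0.538 0.553 0.053 0.055]
-0.16 18 [0.54  0.552 0.053 0.056]
```

Request:
drive_tool(
  commands=[
    [1, 0.47, 0, 0, 0, 0],
    [1, 0.47, 0, 0, 0, 0],
    [1, 0.47, 0, 0, 0, 0],
    [1, 0.47, 0, 0, 0, 0],
    [1, 0.47, 0, 0, 0, 0],
    [1, 0.47, 0, 0, 0, 0],
    [1, 0.47, 0, 0, 0, 0],
    [1, 0.47, 0, 0, 0, 0],
    [1, 0.47, 0, 0, 0, 0],
    [1, 0.47, 0, 0, 0, 0],
    [1, 0.47, 0, 0, 0, 0],
    [1, 0.47, 0, 0, 0, 0],
    [1, 0.47, 0, 0, 0, 0],
    [1, 0.47, 0, 0, 0, 0],
    [1, 0.47, 0, 0, 0, 0],
    [0.93, 0.47, 0, 0, 0, 0],
    [0, 0, 0, 0, 0, 0],
  ],
)

```text
time: 3.6
tool_pos: [0.5627, 0.1215, 0.263]
ee_rot: [-3.139, 0.0, 1.52]
wrist_force: [0.8, -0.6, -0.8]
width: 0.0006
finger_force: 0.0
```

```bash
python3 - <<'E'
from h import *
to([.5604,.1204,.1])
s=snapshot("wrist"); cv2.imwrite("pics/w1.png",s["image"]); R,t=cam(s);print(-R.T@t,R[2],s["fx"])
import pickle;pickle.dump(s,open("w1.pkl","wb"))
E
```

```text
tcp [0.5627 0.1215 0.263 ] rpy [-3.1385e+00  2.0000e-04  1.5204e+00] units [-0.03  -0.042  4.076]
[0.56513973 0.18836577 0.46214673] [-0.0151634  -0.23447371 -0.97200419] 290.52411849246744
```

View pics/w1.png

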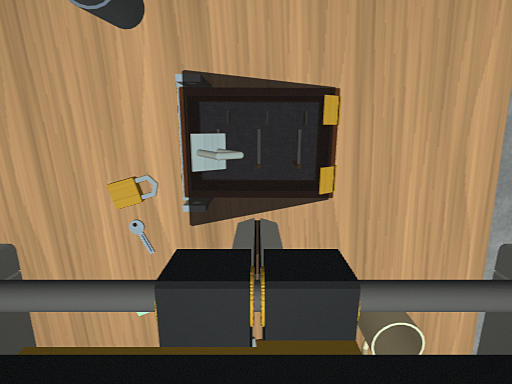

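The wrist view shows the open lid with the loop at (215,153), the plates at about (190,77) and (195,205), and the closed fingertips at (257,225) over the lid's right half. I'll press down.

Request:
drive_tool(
  commands=[
    [0, 0, 0.9, 0, 0, 0],
    [0, 0, 0.8, 0, 0, 0],
    [0, 0, 0.2, 0, 0, 0],
    [0, 0, 0.2, 0, 0, 0],
    [0, 0, 0.2, 0, 0, 0],
    [0, 0, 0.2, 0, 0, 0],
    [0, 0, 0.2, 0, 0, 0],
    [0, 0, 0.2, 0, 0, 0],
    [0, 0, 0.2, 0, 0, 0],
    [0, 0, 0.2, 0, 0, 0],
    [0, 0, 0.2, 0, 0, 0],
    [0, 0, 0.2, 0, 0, 0],
  ],
)

```text
time: 5.15
tool_pos: [0.5626, 0.1194, 0.1169]
ee_rot: [3.141, -0.0, 1.517]
wrist_force: [-0.4, 0.8, 3.6]
width: 0.0005
finger_force: 1.0
```

Request:
drive_tool(
  commands=[
    [0, 0, 0.1, 0, 0, 0],
    [0, 0, 0.1, 0, 0, 0],
    [0, 0, 0.1, 0, 0, 0],
    [0, 0, 0, 0, 0, 0],
  ],
)

```text
time: 5.65
tool_pos: [0.5623, 0.1193, 0.1043]
ee_rot: [-3.141, 0.0, 1.517]
wrist_force: [-0.1, -0.5, -1.0]
width: 0.0003
finger_force: 0.0
```

Request:
drive_tool(
  commands=[
    [0, 0, 0.1, 0, 0, 0],
    [0, 0, 0.1, 0, 0, 0],
    [0, 0, 0.05, 0, 0, 0],
    [0, 0, 0.05, 0, 0, 0],
  ],
)

```text
time: 6.15
tool_pos: [0.5623, 0.1193, 0.0928]
ee_rot: [-3.141, 0.0, 1.517]
wrist_force: [-0.3, -0.3, 0.9]
width: 0.0007
finger_force: 1.0
```

Request:
drive_tool(
  commands=[
    [0, 0, 0.03, 0, 0, 0],
    [0, 0, 0.03, 0, 0, 0],
  ],
)

```text
time: 6.4
tool_pos: [0.5624, 0.1193, 0.0905]
ee_rot: [3.142, 0.0, 1.517]
wrist_force: [-0.8, -0.8, 1.8]
width: 0.0002
finger_force: 1.0
```

Request:
drive_tool(
  commands=[
    [0, 0, 0.03, 0, 0, 0],
    [0, 0, 0.02, 0, 0, 0],
    [0, 0, 0, 0, 0, 0],
  ],
)

```text
time: 6.78
tool_pos: [0.5625, 0.1193, 0.0884]
ee_rot: [3.142, 0.0, 1.517]
wrist_force: [-0.2, 0.9, 0.9]
width: 0.0006
finger_force: 0.5
```

```bash
python3 - <<'E'
from h import *
o=get_obs();print(o["wrist_force"],o["tool_pos"])
E
```

```text
[-0.17686672  0.85174425  0.93472283] [0.56245174 0.11933492 0.08836766]
```

Request:
drive_tool(
  commands=[
    [0, 0, 0.03, 0, 0, 0],
    [0, 0, 0.02, 0, 0, 0],
  ],
)

```text
time: 7.02
tool_pos: [0.5624, 0.1193, 0.0865]
ee_rot: [-3.141, 0.0, 1.517]
wrist_force: [-1.1, 0.6, 1.7]
width: 0.0005
finger_force: 1.0
```

Request:
drive_tool(
  commands=[
    [0, 0, 0.04, 0, 0, 0],
  ],
)

```text
time: 7.15
tool_pos: [0.5625, 0.1193, 0.085]
ee_rot: [3.141, 0.0, 1.517]
wrist_force: [-1.1, 0.5, 1.4]
width: 0.0007
finger_force: 1.0
```

```bash
python3 - <<'E'
from h import *
s=snapshot("wrist"); w=cloud(s); cv2.imwrite("pics/w2.png",s["image"])
s2=snapshot("side"); 
m=np.vstack([s["image"][:, :],]); b=s2["image"][150:290,190:330]
cv2.imwrite("pics/w2.png",np.hstack([s["image"],cv2.resize(b,(288,384-96)) if 0 else cv2.copyMakeBorder(cv2.resize(b,(288,288)),0,96,0,0,0)]))
w2=cloud(s2)
for u,v in((250,230),(262,215),(240,225),(255,205)): print(np.round(w2[v,u],3))
E
```

```text
[0.56  0.206 0.106]
[0.539 0.158 0.11 ]
[0.584 0.188 0.101]
[0.558 0.129 0.112]
```

View pics/w2.png

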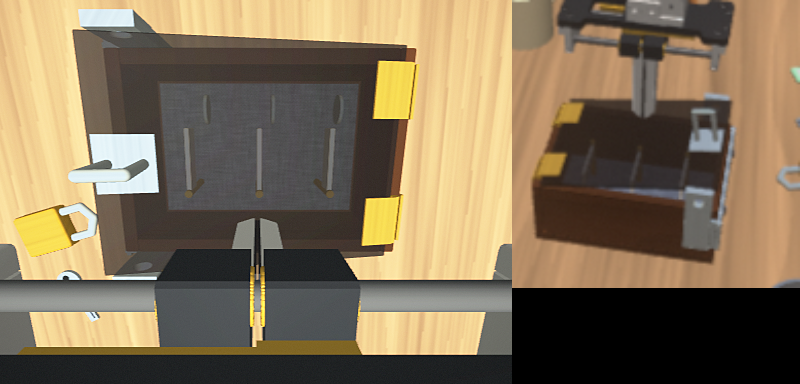

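The wrist view shows the lid almost shut, with its loop at (110,172) and the fingers on it at (257,220). The side crop shows the front edge still slightly raised. I'll check the lid heights against the TCP.

```bash
python3 - <<'E'
from h import *
s=snapshot("wrist"); w=cloud(s)
for n,u,v in(("lid front left",90,60),("lid front right",130,255),("lid mid",240,150),("back mid",350,150),("counter",450,200),("plate far",100,17),("hinge",395,90),("padlock",40,232),("tip",257,222),("tip2",245,240)):
    q=w[v-2:v+3,u-2:u+3].reshape(-1,3); print(n,np.round(np.nanmedian(q,0),4))
P=w[60:200,170:360].reshape(-1,3); P=P[(P[:,2]>.07)&(P[:,2]<.15)]
A=np.c_[P[:,:2],np.ones(len(P))]; c=np.linalg.lstsq(A,P[:,2],rcond=None)[0]; print("lid plane",c,"res",(A@c-P[:,2]).std(), "at pad",c@[.5625,.1193,1])
o=get_obs();print(o["tool_pos"],o["wrist_force"],o["finger_force"])
E
```

```text
lid front left [0.4779 0.2246 0.1173]
lid front right [0.481  0.1119 0.1161]
lid mid [0.5533 0.1722 0.1057]
back mid [0.6235 0.1675 0.0947]
counter [ 0.7553  0.1026 -0.0009]
plate far [0.4861 0.2449 0.1161]
hinge [0.6516 0.2029 0.0923]
padlock [0.3479 0.0968 0.0176]
tip [0.5613 0.1266 0.1091]
tip2 [0.5551 0.1285 0.142 ]
lid plane [-0.15214066  0.00752074  0.18835467] res 0.0006492995808881566 at pad 0.1036727701132942
[0.56246456 0.11932818 0.0846954 ] [-0.45424075 -0.16532644  0.17167905] 0.3846400463953614
```

Request:
drive_tool(
  commands=[
    [0, 0, 0.08, 0, 0, 0],
    [0, 0, 0.08, 0, 0, 0],
  ],
)

```text
time: 7.55
tool_pos: [0.5623, 0.1194, 0.0783]
ee_rot: [-3.141, 0.0, 1.517]
wrist_force: [-0.7, -0.4, 2.4]
width: 0.0005
finger_force: 1.0
```

```bash
cat >> h.py <<'E'
def lidplane(s):
    w=cloud(s)
    P=w[60:200,170:360].reshape(-1,3); P=P[(P[:,2]>.07)&(P[:,2]<.15)]
    A=np.c_[P[:,:2],np.ones(len(P))]; c=np.linalg.lstsq(A,P[:,2],rcond=None)[0]
    o=get_obs(); print("lid plane",c,"at tcp",c[:2]@o["tool_pos"][:2]+c[2],o["tool_pos"],o["wrist_force"])
E
python3 - <<'E'
from h import *
s=snapshot("wrist"); lidplane(s)
b=s["image"][190:270,200:310]; cv2.imwrite("pics/w3.png",cv2.resize(b,None,fx=5,fy=5))
E
```

```text
lid plane [-0.08763208  0.00412467  0.14642785] at tcp 0.0976526479016168 [0.56220818 0.11934674 0.0777608 ] [-1.22949875  0.01675052  1.60028364]
```

View pics/w3.png

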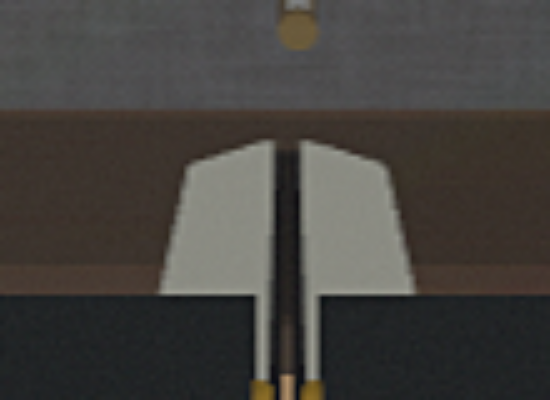

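The finger crop shows the tips flat on the lid. The lid follows them, but its surface stands about 19 mm above the reported TCP, so the real tips are that much higher than reported. I'll keep pressing to the stop.

Request:
drive_tool(
  commands=[
    [0, 0, 0.08, 0, 0, 0],
    [0, 0, 0.05, 0, 0, 0],
  ],
)

```text
time: 7.85
tool_pos: [0.5622, 0.1194, 0.073]
ee_rot: [-3.141, 0.0, 1.517]
wrist_force: [-1.2, 0.9, 1.3]
width: 0.0
finger_force: 1.0
```

Request:
drive_tool(
  commands=[
    [0, 0, 0.05, 0, 0, 0],
    [0, 0, 0.0, 0, 0, 0],
  ],
)

```text
time: 8.1
tool_pos: [0.5626, 0.1192, 0.0709]
ee_rot: [3.141, 0.0, 1.517]
wrist_force: [0.3, -0.6, 0.5]
width: 0.0004
finger_force: 0.0
```

```bash
python3 - <<'E'
from h import *
s=snapshot("wrist"); lidplane(s)
E
```

```text
lid plane [-0.01103844 -0.00010915  0.09665406] at tcp 0.09043006192455902 [0.56266882 0.1192161  0.07100111] [-0.03414171  0.00580726  0.83666288]
```

Request:
drive_tool(
  commands=[
    [0, 0, 0.03, 0, 0, 0],
    [0, 0, 0.02, 0, 0, 0],
  ],
)

```text
time: 8.4
tool_pos: [0.5628, 0.1192, 0.0698]
ee_rot: [3.141, 0.0, 1.517]
wrist_force: [-1.2, -0.9, 4.9]
width: 0.0008
finger_force: 2.5
```

Request:
drive_tool(
  commands=[
    [0, 0, 0.02, 0, 0, 0],
    [0, 0, 0, 0, 0, 0],
  ],
)

```text
time: 8.65
tool_pos: [0.5628, 0.1192, 0.0698]
ee_rot: [3.14, 0.0, 1.517]
wrist_force: [-1.7, -0.3, 5.6]
width: 0.0007
finger_force: 2.7
```

```bash
python3 - <<'E'
from h import *
s=snapshot("wrist"); lidplane(s)
E
```

```text
lid plane [-0.00043038 -0.00093487  0.08979958] at tcp 0.08944588995164515 [0.56277976 0.11924687 0.06974821] [-1.41861044  0.08089334  5.37157853]
```

The force rose to 5.5 N and the plane is flat at 90 mm, so the lid is shut. That also fixes tip height = reported z + 20 mm. Next I'll get a close look at the near eye.

Request:
drive_tool(
  commands=[
    [0, 0, -1, 0, 0, 0],
    [0, 0, -1, 0, 0, 0],
    [-0.8, -0.6, -0.6, 0, 0, 0],
    [-0.8, -0.6, 0, 0, 0, 0],
    [-0.8, -0.6, 0, 0, 0, 0],
    [0, 0, 0, 0, 0, 0],
  ],
)

```text
time: 9.45
tool_pos: [0.4844, 0.0261, 0.1727]
ee_rot: [3.141, 0.0, 1.514]
wrist_force: [0.5, 0.6, -0.9]
width: 0.0004
finger_force: 0.0
```

```bash
python3 - <<'E'
from h import *
import pickle
s=snapshot("wrist"); pickle.dump(s,open("w4.pkl","wb")); cv2.imwrite("pics/w4.png",s["image"]); to([.4846,.09,.2]); w=cloud(s); o=get_obs()
M=(w[...,2]>.108)&(w[...,2]<.14)&(abs(w[...,0]-.487)<.04)
n,l,st,ce=cv2.connectedComponentsWithStats(M.astype(np.uint8))
for i in range(1,n):
    if st[i,4]>20:
        P=w[l==i]; print(st[i],np.round(np.median(P,0),4),np.round(np.percentile(P,2,0),4),np.round(np.percentile(P,98,0),4))
        h=np.median(P[:,2]); c=cv2.minAreaRect(np.argwhere(l==i)[:,::-1].astype(np.float32)); print(c, [np.round(ray(s,*q,h),4).tolist() for q in cv2.boxPoints(c)])
E
```

```text
tcp [0.4852 0.027  0.1726] rpy [ 3.1406e+00 -4.0000e-04  1.5151e+00] units [ 1.572 -0.103 -0.685]
[231  17  35  19 427] [0.4844 0.1672 0.1321] [0.4724 0.1653 0.11  ] [0.4968 0.1711 0.1344]
((248.0, 26.0), (18.0, 34.0), 90.0) [[0.4719, 0.1716, 0.1321], [0.4969, 0.1702, 0.1321], [0.4963, 0.1582, 0.1321], [0.4709, 0.1596, 0.1321]]
[234 121  32  10 320] [0.4803 0.0931 0.1159] [0.4671 0.0889 0.1145] [0.4934 0.0973 0.1173]
((249.5, 125.5), (9.0, 31.0), 90.0) [[0.4673, 0.0976, 0.1159], [0.4937, 0.0961, 0.1159], [0.4933, 0.0886, 0.1159], [0.4667, 0.0901, 0.1159]]
```

View pics/w4.png

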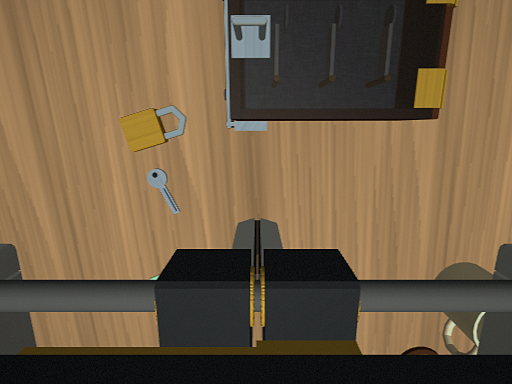

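The wrist view shows the near plate top at (250,125), the loop at (250,26), the padlock at (145,130) and the key at (163,190). The plate top is at about z 0.116 and x 0.480, and the loop's x agrees. I'll touch the plate's top.

Request:
drive_tool(
  commands=[
    [0.83, -0.1, 0, 0, 0, 0],
    [0.83, -0.1, 0, 0, 0, 0],
    [0, 0, 0.9, 0, 0, 0],
    [0, 0, 0.7, 0, 0, 0],
    [0, 0, 0, 0, 0, 0],
  ],
)

```text
time: 10.12
tool_pos: [0.4794, 0.095, 0.1056]
ee_rot: [-3.135, 0.0, 1.518]
wrist_force: [0.4, -0.8, 0.5]
width: 0.0007
finger_force: 0.0
```

Request:
drive_tool(
  commands=[
    [0, 0, 0.07, 0, 0, 0],
    [0, 0, 0.05, 0, 0, 0],
    [0, 0, 0.05, 0, 0, 0],
  ],
)

```text
time: 10.5
tool_pos: [0.4817, 0.0941, 0.1027]
ee_rot: [3.14, -0.0, 1.517]
wrist_force: [0.6, 0.4, 0.3]
width: 0.0008
finger_force: 0.0
```

Request:
drive_tool(
  commands=[
    [0, 0, 0.04, 0, 0, 0],
    [0, 0, 0.03, 0, 0, 0],
  ],
)

```text
time: 10.75
tool_pos: [0.481, 0.094, 0.099]
ee_rot: [3.141, 0.0, 1.517]
wrist_force: [-0.2, -0.5, 0.9]
width: 0.0003
finger_force: 0.0
```

Request:
drive_tool(
  commands=[
    [0, 0, 0.04, 0, 0, 0],
    [0, 0, 0.02, 0, 0, 0],
  ],
)

```text
time: 11.0
tool_pos: [0.4809, 0.0941, 0.0964]
ee_rot: [-3.141, 0.0, 1.517]
wrist_force: [0.2, -0.0, 0.3]
width: 0.0006
finger_force: 0.0
```

Request:
drive_tool(
  commands=[
    [0, 0, 0.02, 0, 0, 0],
    [0, 0, 0.01, 0, 0, 0],
  ],
)

```text
time: 11.25
tool_pos: [0.481, 0.0941, 0.0963]
ee_rot: [3.141, 0.0, 1.517]
wrist_force: [-2.6, -0.0, 6.4]
width: 0.0004
finger_force: 3.1
```

Contact at 6.4 N puts the plate top at 116.5 mm, so the bores are at z ≈ 0.1025. Now to the bar, with the gripper opening on the way.

Request:
drive_tool(
  commands=[
    [0, 0, -0.8, 0, 0, 0],
    [0, 0, -0.7, 0, 0, 0],
    [-1, 0.26, 0, 0, 0, 0],
    [-1, 0.26, 0, 0, 0, 0],
    [-1, 0.26, 0, 0, 0, 0],
    [-1, 0.26, 0, 0, 0, 0],
    [-1, 0.26, 0, 0, 0, 0],
    [-1, 0.26, 0, 0, 0, 0],
    [-1, 0.26, 0, 0, 0, 0],
    [-1, 0.26, 0, 0, 0, 0],
    [-1, 0.26, 0, 0, 0, 0],
    [-1, 0.26, 0, 0, 0, 0],
    [-1, 0.26, 0, 0, 0, 0],
    [-0.46, 0.13, 0, 0, 0, 0],
    [0, 0, 0, 0, 0, -1],
    [0, 0, 0, 0, 0, -1],
    [0, 0, 0, 0, 0, -0.1],
    [0, 0, 0, 0, 0, 0],
  ],
  gripper=0,
)

```text
time: 13.5
tool_pos: [0.5757, -0.37, 0.1551]
ee_rot: [-3.141, -0.0, 1.726]
wrist_force: [0.5, 0.1, -0.2]
width: 0.0939
finger_force: 0.0
```

```bash
python3 - <<'E'
from h import *
import pickle
s=snapshot("wrist"); pickle.dump(s,open("w5.pkl","wb")); cv2.imwrite("pics/w5.png",s["image"]); w=cloud(s)
to([.576,-.358,.1])
x0=get_obs()["tool_pos"]
P=w[:225].reshape(-1,3); P=P[(P[:,2]>.042)&(P[:,2]<.075)&(abs(P[:,0]-.565)<.06)&(P[:,1]>-.45)&(P[:,1]<-.12)]
for y in np.arange(-.42,-.14,.012):
    q=P[abs(P[:,1]-y)<.006]
    if len(q)>5: print(round(y,3),len(q),np.round([q[:,0].min(),q[:,0].max(),(q[:,0].min()+q[:,0].max())/2,np.median(q[:,2])],4))
E
```

```text
tcp [ 0.5757 -0.37    0.1552] rpy [-3.1415 -0.      1.7258] units [0.294 0.054 1.38 ]
-0.408 65 [0.5661 0.5868 0.5764 0.0613]
-0.396 217 [0.5643 0.5864 0.5753 0.0614]
-0.384 221 [0.5626 0.5845 0.5735 0.0613]
-0.372 246 [0.5597 0.5827 0.5712 0.0612]
-0.36 252 [0.558  0.5816 0.5698 0.0611]
-0.348 264 [0.5565 0.5796 0.5681 0.0611]
-0.336 229 [0.555  0.5778 0.5664 0.0586]
-0.324 274 [0.5453 0.5816 0.5634 0.0541]
-0.312 223 [0.5452 0.5811 0.5631 0.0538]
-0.3 123 [0.5549 0.5658 0.5603 0.0534]
-0.288 128 [0.5531 0.564  0.5586 0.0534]
-0.276 129 [0.5514 0.562  0.5567 0.0532]
-0.264 132 [0.5497 0.5601 0.5549 0.0535]
-0.252 137 [0.5477 0.5582 0.553  0.0533]
-0.24 137 [0.546  0.5564 0.5512 0.0534]
-0.228 336 [0.5309 0.5664 0.5486 0.0533]
-0.216 376 [0.5302 0.5658 0.548  0.0538]
-0.204 146 [0.5405 0.5507 0.5456 0.0535]
-0.192 56 [0.5397 0.5487 0.5442 0.0533]
```

View pics/w5.png

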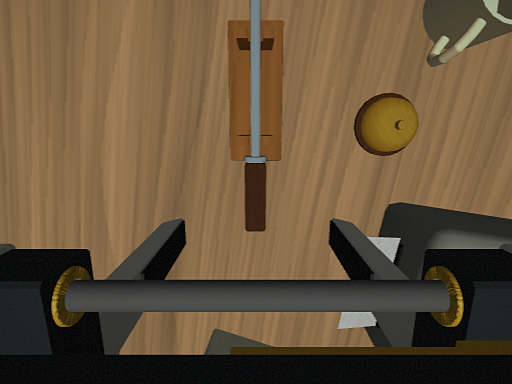

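The wrist view shows the bar vertical at column 256, with the collar at (256,160) and the grip down to (256,230), centred between the open fingers to within about 1.5 mm. I'll descend and grasp about 24 mm behind the collar face.

Request:
drive_tool(
  commands=[
    [0.33, -0.04, 0, 0, 0, 0],
    [0, 0, 0.9, 0, 0, 0],
    [0, 0, 0.9, 0, 0, 0],
    [0, 0, 0.9, 0, 0, 0],
    [0, 0, 0.4, 0, 0, 0],
    [0, 0, 0.3, 0, 0, 0],
    [0, 0, 0.2, 0, 0, 0],
    [0, 0, 0, 0, 0, 0],
    [0, 0, 0, 0, 0, 0],
  ],
)

```text
time: 14.68
tool_pos: [0.5727, -0.3578, 0.0127]
ee_rot: [3.14, 0.002, 1.727]
wrist_force: [0.5, -0.8, -0.3]
width: 0.094
finger_force: 0.0
```

```bash
python3 - <<'E'
from h import *
s=snapshot("wrist"); t=snapshot("side")
to([0.57,-.357,.011])
w=cloud(t); 
cv2.imwrite("pics/w6.png",np.hstack([s["image"][:, 100:420],cv2.resize(t["image"][80:200,200:340],(448,384))]))
E
```

```text
tcp [ 0.5726 -0.3578  0.0125] rpy [3.1402e+00 1.5000e-03 1.7267e+00] units [ 0.029 -0.061  0.038]
```

View pics/w6.png

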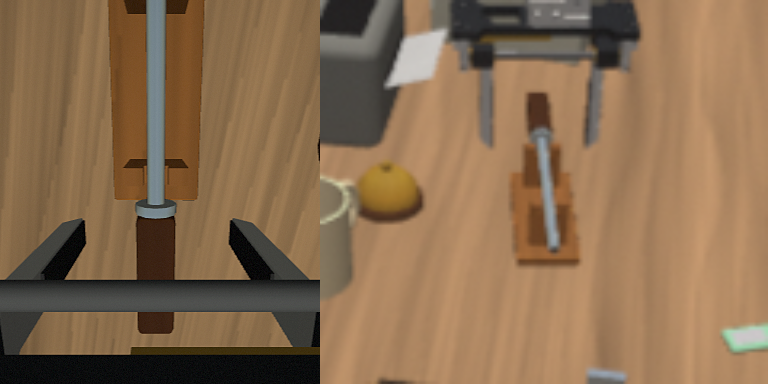

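The wrist view shows the grip centred between the fingers, with the collar just ahead of the tips. The side crop agrees. I'll close.

Request:
drive_tool(
  commands=[
    [0, 0, 0, 0, 0, 0],
    [0, 0, 0, 0, 0, 0],
    [0, 0, 0, 0, 0, 0],
    [0, 0, 0, 0, 0, 0],
    [0, 0, 0, 0, 0, 0],
    [0, 0, 0, 0, 0, 0],
    [0, 0, 0, 0, 0, 0],
  ],
  gripper=1,
)

```text
time: 15.65
tool_pos: [0.572, -0.3573, 0.0114]
ee_rot: [-3.142, 0.0, 1.727]
wrist_force: [-0.0, 0.1, -0.5]
width: 0.0273
finger_force: 0.0
```

Request:
drive_tool(
  commands=[
    [0, 0, -0.2, 0, 0, 0],
    [0, 0, -0.3, 0, 0, 0],
    [0, 0, -0.5, 0, 0, 0],
    [0, 0, -0.5, 0, 0, 0],
    [0, 0, -0.5, 0, 0, 0],
    [0, 0, 0, 0, 0, 0],
    [0, 0, 0, 0, 0, 0],
  ],
)

```text
time: 16.52
tool_pos: [0.5718, -0.3571, 0.091]
ee_rot: [-3.141, -0.0, 1.727]
wrist_force: [-0.8, 0.1, -0.9]
width: 0.0221
finger_force: 30.0
```

```bash
python3 - <<'E'
from h import *
s=snapshot("wrist"); w=cloud(s)
o=get_obs(); print(o["tool_pos"],o["ee_rot"],o["width"],o["finger_force"],o["wrist_force"])
R=Ro.from_euler("xyz",o["ee_rot"])
Q=R.inv().apply(w.reshape(-1,3)-o["tool_pos"]); H=w.reshape(-1,3)[:,2]
m=(H>.085)&(abs(Q[:,1])<.02)&(Q[:,0]>.0)&(Q[:,0]<.26)
for x in np.arange(.01,.25,.012):
    q=m&(abs(Q[:,0]-x)<.006)
    if q.sum()>4: print(round(x,3),q.sum(),np.round([Q[q,1].min(),Q[q,1].max(),np.median(H[q]),H[q].max()],4))
q=Q[m]; print("max x",q[:,0].max())
E
```

```text
[ 0.57145404 -0.35688161  0.0902801 ] [-3.14019385e+00 -1.32990146e-03  1.72677403e+00] 0.022026272783667308 29.996555149555206 [ 0.27908257 -0.65176867 -0.82297688]
0.01 3463 [-0.02    0.02    0.1553  0.2314]
0.022 14925 [-0.02    0.02    0.2343  0.249 ]
0.034 4620 [-0.02    0.02    0.2272  0.2338]
0.046 390 [-0.0065  0.0031  0.1301  0.1324]
0.058 409 [-0.0065  0.003   0.1302  0.1326]
0.07 417 [-0.0064  0.0029  0.1301  0.1325]
0.082 440 [-0.0063  0.0034  0.1301  0.1327]
0.094 474 [-0.0062  0.0033  0.13    0.1331]
0.106 490 [-0.0061  0.0032  0.1299  0.1326]
0.118 527 [-0.0066  0.0031  0.1298  0.1325]
0.13 125 [-0.0066  0.003   0.1298  0.1318]
max x 0.12760277948335175
```

The bar is gripped (22 mm, 30 N) and level, with its axis 36 mm above the reported TCP. I'll move to about 40 mm short of the near eye, still above it.

Request:
drive_tool(
  commands=[
    [0, 0, -0.2, 0, 0, 0.5],
    [0, 0, -0.2, 0, 0, 0.5],
    [0, 0, 0, 0, 0, 0.5],
    [0, 0, 0, 0, 0, 0.6],
    [0.48, -0.28, 0, 0, 0, 0],
    [0.48, -0.28, 0, 0, 0, 0],
    [0.48, -0.28, 0, 0, 0, 0],
    [0.48, -0.28, 0, 0, 0, 0],
    [0.48, -0.28, 0, 0, 0, 0],
    [0.48, -0.28, 0, 0, 0, 0],
    [0.48, -0.28, 0, 0, 0, 0],
    [0.48, -0.28, 0, 0, 0, 0],
    [0.48, -0.28, 0, 0, 0, 0],
    [0.48, -0.28, 0, 0, 0, 0],
    [0, 0, 0, 0, 0, 0],
    [0, 0, 0, 0, 0, 0],
  ],
)

```text
time: 18.58
tool_pos: [0.4707, -0.1598, 0.1073]
ee_rot: [3.141, 0.001, 1.517]
wrist_force: [0.2, 0.8, -1.6]
width: 0.0219
finger_force: 30.0
```

```bash
python3 - <<'E'
from h import *
import pickle
s=snapshot("wrist"); t=snapshot("side"); c=snapshot("scene")
for n,k in(("w7",s),("s7",t),("c7",c)): pickle.dump(k,open(n+".pkl","wb"))
to([.4686,-.16,.0667])
cv2.imwrite("pics/w7.png",np.hstack([s["image"][:, 120:400],cv2.resize(t["image"][100:280,240:400],(340,384))]))
E
```

```text
tcp [ 0.4708 -0.1601  0.1073] rpy [3.1416e+00 3.0000e-04 1.5161e+00] units [ 1.000e-03 -5.500e-02  1.015e+00]
```

View pics/w7.png

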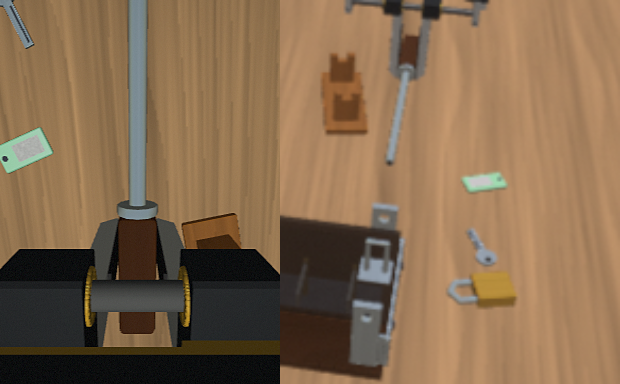

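The wrist crop shows the bar straight ahead but the nose out of view. The side crop shows the nose at (390,160) pointing at the near eye (384,217), clear of everything. I'll compute the lateral offset of the plate from the bar line in two independent ways.

```bash
python3 - <<'E'
from h import *
import pickle
L=lambda n:pickle.load(open(n+".pkl","rb"))
s=L("w7"); z=s["range_z"]; w=cloud(s)
m=(w[...,2]>.12)&(w[...,2]<.16); m[:,:200]=0; m[:,320:]=0
r=np.arange(5,195,5); c=[np.flatnonzero(m[i]).mean() for i in r]; k=np.polyfit(r,c,1); print("bar col(row)",k,np.polyval(k,[0,125]),np.std(np.polyval(k,r)-c), "depth",z[60,258])
s4=L("w4"); w4=cloud(s4); m=(w4[...,2]>.108)&(w4[...,2]<.14)
for r0,r1,n in((121,131,"plate"),(17,36,"loop")):
    rr,cc=np.nonzero(m[r0:r1,225:275]); d=np.median(s4["range_z"][r0:r1,225:275][rr,cc]); col=(cc.min()+cc.max())/2+225; row=rr.mean()+r0
    lat=(col-np.polyval(k,row))*d/s4["fx"]; print(n,"col",col,cc.min()+225,cc.max()+225,"row",row,"depth",d,"lateral in tool y",lat)
    P=w4[r0:r1,225:275][rr,cc]; y=np.median(P[:,1]); yaw=1.515
    tp=np.array([.4848,.0268]); ahead=(y-tp[1]); print("  x est",tp[0]+ahead*np.cos(yaw)/np.sin(yaw)+lat*np.sin(yaw), "y",y)
# side camera: bar line
t=L("s7"); W=cloud(t); 
g=cv2.resize(t["image"][185:275,270:310],None,fx=8,fy=8,interpolation=cv2.INTER_CUBIC)
M=(W[...,2]>.12)&(W[...,2]<.16)&(abs(W[...,0]-.475)<.04)&(W[...,1]<.08)&(W[...,1]>-.12)
rr,cc=np.nonzero(M); rows=np.unique(rr); ce=[cc[rr==i].mean() for i in rows]; kk=np.polyfit(rows,ce,1); print("side bar rows",rows.min(),rows.max(),"col fit",kk)
# tool line predicted in side cam: tool (x,y) axis z
tp=np.array([.4708,-.160]); z=.1073+.0358
for a in(.06,.12,.19,.209):
    p=[tp[0]+a*np.cos(1.516),tp[1]+a*np.sin(1.516),z]; print(a,np.round(proj(t,p),2),"measured col",np.polyval(kk,proj(t,p)[1]))
c=np.array
for n,p in(("near in",(.4803,.0973,.1025)),("far out",(.4889,.249,.1025))): print(n,np.round(proj(t,p),2))
cv2.imwrite("pics/s7.png",g)
E
```

```text
bar col(row) [-2.5859868e-03  2.5695535e+02] [256.95535009 256.63210174] 0.2021318530307372 depth 0.14689395
plate col 249.5 234 265 row 125.5 depth 0.24872337 lateral in tool y -0.0061048246559212375
  x est 0.4824080426261407 y 0.09310405898626622
loop col 248.0 231 265 row 23.508196721311474 depth 0.21538244 lateral in tool y -0.006594053790144295
  x est 0.48606062141876677 y 0.16724421452740423
side bar rows 136 177 col fit [-1.80921319e-01  3.22546329e+02]
0.06 [297.03 142.14] measured col 296.82993525580895
0.12 [294.65 155.02] measured col 294.4993511494204
0.19 [291.62 171.4 ] measured col 291.536627598064
0.209 [290.74 176.12] measured col 290.6824586552501
near in [289.18 202.35]
far out [280.85 248.78]
```

View pics/s7.png

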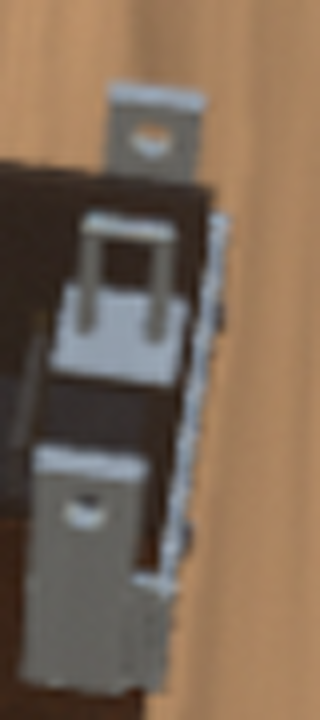

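The near bore comes out at x ≈ 0.482 from both the side view, where both holes show at (151,140) and (86,510) of the crop, and the wrist view. That puts the bar line 2.2 mm too far in +x. I'll correct it, lower to bore height and creep up.

Request:
drive_tool(
  commands=[
    [0, -0.055, 0.3, 0, 0, 0],
    [0, 0, 0.4, 0, 0, 0],
    [0, 0, 0.3, 0, 0, 0],
    [0.3, 0, 0, 0, 0, 0],
    [0.3, 0, 0, 0, 0, 0],
    [0.2, 0, 0, 0, 0, 0],
    [0, 0, 0, 0, 0, 0],
    [0, 0, 0, 0, 0, 0],
  ],
)

```text
time: 19.73
tool_pos: [0.4703, -0.1275, 0.0678]
ee_rot: [3.141, 0.001, 1.517]
wrist_force: [-0.5, 0.3, -1.0]
width: 0.022
finger_force: 30.0
```

```bash
python3 - <<'E'
from h import *
s=snapshot("wrist"); w=cloud(s); o=get_obs()
y=o["tool_pos"][1]; x=.4822+(y-.093)*.0539
to([x,y,.067])
R=Ro.from_euler("xyz",o["ee_rot"]); Q=R.inv().apply(w.reshape(-1,3)-o["tool_pos"]); H=w.reshape(-1,3)[:,2]
m=(H>.085)&(H<.12)&(abs(Q[:,1])<.012)
for a in(.05,.07,.09,.11,.125):
    q=m&(abs(Q[:,0]-a)<.008); print(a,np.median(H[q]),np.median(Q[q,1]))
print(o["wrist_force"])
E
```

```text
tcp [ 0.4702 -0.1276  0.0677] rpy [3.1410e+00 5.0000e-04 1.5168e+00] units [0.    0.002 0.017]
0.05 0.10703306058157108 -0.001775500306876595
0.07 0.1068828972655487 -0.0017892054468125963
0.09 0.10668790648980221 -0.0015440222303255082
0.11 0.10667801643001087 -0.0015640652014952505
0.125 0.10657354390564419 -0.0015800832709697487
[ 0.49849026  0.4254406  -0.7796216 ]
```

Request:
drive_tool(
  commands=[
    [0.1, 0, 0, 0, 0, 0],
    [0.025, 0, 0, 0, 0, 0],
    [0, 0, 0, 0, 0, 0],
  ],
)

```text
time: 20.15
tool_pos: [0.4703, -0.1225, 0.0673]
ee_rot: [3.142, 0.0, 1.517]
wrist_force: [-1.1, 0.4, -1.0]
width: 0.0217
finger_force: 30.0
```

Request:
drive_tool(
  commands=[
    [0.02, 0, 0, 0, 0, 0],
    [0.02, 0, 0, 0, 0, 0],
  ],
)

```text
time: 20.4
tool_pos: [0.4704, -0.1209, 0.0673]
ee_rot: [-3.142, 0.0, 1.517]
wrist_force: [0.2, -0.1, -1.4]
width: 0.0218
finger_force: 30.0
```

Request:
drive_tool(
  commands=[
    [0.02, 0, 0, 0, 0, 0],
    [0.02, 0, 0, 0, 0, 0],
  ],
)

```text
time: 20.65
tool_pos: [0.4705, -0.1192, 0.0674]
ee_rot: [3.142, 0.0, 1.517]
wrist_force: [0.1, -0.3, -0.9]
width: 0.022
finger_force: 30.0
```

Request:
drive_tool(
  commands=[
    [0.02, 0, 0, 0, 0, 0],
    [0.02, 0, 0, 0, 0, 0],
  ],
)

```text
time: 20.9
tool_pos: [0.4706, -0.1176, 0.0674]
ee_rot: [3.142, 0.0, 1.517]
wrist_force: [0.2, -0.1, -1.1]
width: 0.0217
finger_force: 30.0
```

Request:
drive_tool(
  commands=[
    [0.02, 0, 0, 0, 0, 0],
    [0.02, 0, 0, 0, 0, 0],
  ],
)

```text
time: 21.15
tool_pos: [0.4707, -0.116, 0.0674]
ee_rot: [3.142, 0.0, 1.517]
wrist_force: [0.2, 0.0, -1.1]
width: 0.0221
finger_force: 30.0
```

Request:
drive_tool(
  commands=[
    [0.02, 0, 0, 0, 0, 0],
    [0.02, 0, 0, 0, 0, 0],
  ],
)

```text
time: 21.4
tool_pos: [0.4708, -0.1144, 0.0674]
ee_rot: [3.142, 0.0, 1.517]
wrist_force: [0.4, -0.4, -1.5]
width: 0.0216
finger_force: 30.0
```

Request:
drive_tool(
  commands=[
    [0.02, 0, 0, 0, 0, 0],
    [0.02, 0, 0, 0, 0, 0],
  ],
)

```text
time: 21.65
tool_pos: [0.4709, -0.1128, 0.0674]
ee_rot: [3.142, 0.0, 1.517]
wrist_force: [0.0, 0.6, -0.8]
width: 0.0215
finger_force: 30.0
```

Request:
drive_tool(
  commands=[
    [0.02, 0, 0, 0, 0, 0],
    [0.02, 0, 0, 0, 0, 0],
  ],
)

```text
time: 21.9
tool_pos: [0.4709, -0.1112, 0.0674]
ee_rot: [3.142, 0.0, 1.517]
wrist_force: [0.4, 0.6, -1.3]
width: 0.022
finger_force: 30.0
```

Request:
drive_tool(
  commands=[
    [0.03, 0, 0, 0, 0, 0],
    [0.03, 0, 0, 0, 0, 0],
    [0.03, 0, 0, 0, 0, 0],
    [0.03, 0, 0, 0, 0, 0],
  ],
)

```text
time: 22.4
tool_pos: [0.4712, -0.1064, 0.0674]
ee_rot: [3.142, 0.0, 1.517]
wrist_force: [-0.3, 0.1, -0.4]
width: 0.0217
finger_force: 30.0
```

Request:
drive_tool(
  commands=[
    [0.04, 0, 0, 0, 0, 0],
    [0.04, 0, 0, 0, 0, 0],
    [0.04, 0, 0, 0, 0, 0],
    [0.04, 0, 0, 0, 0, 0],
  ],
)

```text
time: 22.9
tool_pos: [0.4715, -0.1, 0.0674]
ee_rot: [-3.142, 0.0, 1.517]
wrist_force: [0.2, 0.3, -1.8]
width: 0.0215
finger_force: 30.0
```

```bash
python3 - <<'E'
from h import *
o=get_obs();print(o["tool_pos"],o["wrist_force"],o["wrist_torque"])
t=snapshot("side"); cv2.imwrite("pics/s8.png",cv2.resize(t["image"][165:275,265:315],None,fx=5,fy=5,interpolation=cv2.INTER_CUBIC))
E
```

```text
[ 0.47152914 -0.09998904  0.06736795] [ 0.24559844  0.3354429  -1.75823705] [-0.06847662 -0.07687445 -0.03725379]
```

View pics/s8.png

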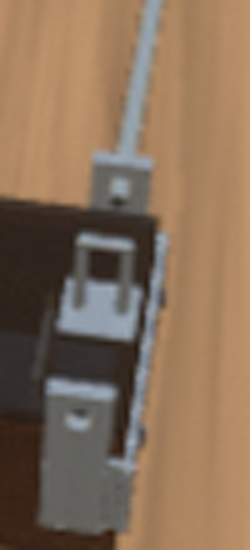

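I have now viewed 12 pictures, over the limit of 10, and I'll view no more. The last one shows the nose filling the near bore at (119,187) in the crop, with no force built up. I'll go on by feel.

Request:
drive_tool(
  commands=[
    [0.1, 0, 0, 0, 0, 0],
    [0.1, 0, 0, 0, 0, 0],
    [0.1, 0, 0, 0, 0, 0],
    [0.1, 0, 0, 0, 0, 0],
    [0.1, 0, 0, 0, 0, 0],
  ],
)

```text
time: 23.58
tool_pos: [0.4726, -0.0798, 0.0674]
ee_rot: [3.142, 0.0, 1.517]
wrist_force: [-0.3, 0.1, -1.8]
width: 0.0219
finger_force: 30.0
```

Request:
drive_tool(
  commands=[
    [0.1, 0, 0, 0, 0, 0],
    [0.1, 0, 0, 0, 0, 0],
    [0.1, 0, 0, 0, 0, 0],
    [0.1, 0, 0, 0, 0, 0],
    [0.1, 0, 0, 0, 0, 0],
  ],
)

```text
time: 24.2
tool_pos: [0.4737, -0.0599, 0.0674]
ee_rot: [3.142, 0.0, 1.517]
wrist_force: [0.4, 0.3, -1.1]
width: 0.0219
finger_force: 30.0
```

Request:
drive_tool(
  commands=[
    [0.04, 0, 0, 0, 0, 0],
    [0.04, 0, 0, 0, 0, 0],
    [0.04, 0, 0, 0, 0, 0],
  ],
)

```text
time: 24.58
tool_pos: [0.4739, -0.0553, 0.0674]
ee_rot: [-3.142, 0.0, 1.517]
wrist_force: [0.2, 0.1, -1.7]
width: 0.022
finger_force: 30.0
```

Request:
drive_tool(
  commands=[
    [0.03, 0, 0, 0, 0, 0],
    [0.03, 0, 0, 0, 0, 0],
    [0.03, 0, 0, 0, 0, 0],
  ],
)

```text
time: 24.95
tool_pos: [0.4742, -0.0517, 0.0674]
ee_rot: [3.142, 0.0, 1.517]
wrist_force: [-0.3, 0.4, -1.9]
width: 0.0223
finger_force: 30.0
```

Request:
drive_tool(
  commands=[
    [0.03, 0, 0, 0, 0, 0],
    [0.03, 0, 0, 0, 0, 0],
    [0.03, 0, 0, 0, 0, 0],
  ],
)

```text
time: 25.32
tool_pos: [0.4743, -0.0481, 0.0674]
ee_rot: [-3.142, 0.0, 1.517]
wrist_force: [-0.3, 0.0, -2.0]
width: 0.0217
finger_force: 30.0
```

Request:
drive_tool(
  commands=[
    [0.03, 0, 0, 0, 0, 0],
    [0.03, 0, 0, 0, 0, 0],
    [0.03, 0, 0, 0, 0, 0],
  ],
)

```text
time: 25.7
tool_pos: [0.4745, -0.0445, 0.0674]
ee_rot: [3.142, 0.0, 1.517]
wrist_force: [-0.1, 0.8, -1.5]
width: 0.0219
finger_force: 30.0
```

Request:
drive_tool(
  commands=[
    [0.03, 0, 0, 0, 0, 0],
    [0.03, 0, 0, 0, 0, 0],
    [0.03, 0, 0, 0, 0, 0],
  ],
)

```text
time: 26.08
tool_pos: [0.4747, -0.0409, 0.0674]
ee_rot: [3.142, 0.0, 1.517]
wrist_force: [-0.5, -0.1, -1.7]
width: 0.0214
finger_force: 30.0
```

Request:
drive_tool(
  commands=[
    [0.05, 0, 0, 0, 0, 0],
    [0.05, 0, 0, 0, 0, 0],
    [0.05, 0, 0, 0, 0, 0],
  ],
)

```text
time: 26.45
tool_pos: [0.4751, -0.0348, 0.0674]
ee_rot: [3.141, 0.0, 1.517]
wrist_force: [-0.4, 0.2, -1.2]
width: 0.0217
finger_force: 30.0
```

Request:
drive_tool(
  commands=[
    [0.05, 0, 0, 0, 0, 0],
    [0.05, 0, 0, 0, 0, 0],
    [0.05, 0, 0, 0, 0, 0],
  ],
)

```text
time: 26.82
tool_pos: [0.4754, -0.0289, 0.0674]
ee_rot: [3.142, 0.0, 1.517]
wrist_force: [-0.3, 0.4, -0.9]
width: 0.0216
finger_force: 30.0
```

Request:
drive_tool(
  commands=[
    [0.1, 0, 0, 0, 0, 0],
    [0.1, 0, 0, 0, 0, 0],
    [0.1, 0, 0, 0, 0, 0],
    [0.1, 0, 0, 0, 0, 0],
  ],
)

```text
time: 27.32
tool_pos: [0.4763, -0.0127, 0.0674]
ee_rot: [3.142, 0.0, 1.517]
wrist_force: [-0.1, 0.1, -1.7]
width: 0.0217
finger_force: 30.0
```

Request:
drive_tool(
  commands=[
    [0.1, 0, 0, 0, 0, 0],
    [0.1, 0, 0, 0, 0, 0],
    [0.1, 0, 0, 0, 0, 0],
    [0.1, 0, 0, 0, 0, 0],
  ],
)

```text
time: 27.82
tool_pos: [0.4771, 0.0032, 0.0674]
ee_rot: [3.142, 0.0, 1.517]
wrist_force: [-0.0, 0.2, -1.8]
width: 0.0221
finger_force: 30.0
```

```bash
python3 - <<'E'
from h import *
o=get_obs();print(o["tool_pos"],o["ee_rot"],o["wrist_force"],o["wrist_torque"])
s=snapshot("wrist"); w=cloud(s)
R=Ro.from_euler("xyz",o["ee_rot"]); Q=R.inv().apply(w.reshape(-1,3)-o["tool_pos"]); H=w.reshape(-1,3)[:,2]
m=(H>.095)&(H<.113)&(abs(Q[:,1])<.012)
for a in(.05,.065,.08,.09):
    q=m&(abs(Q[:,0]-a)<.008); print(a,q.sum(),np.median(H[q]),np.median(Q[q,1]))
E
```

```text
[0.47712669 0.00321655 0.06736693] [3.14154551e+00 9.44023833e-05 1.51681175e+00] [-0.00674578  0.18553523 -1.75494335] [-0.09245197 -0.07226975 -0.01290619]
0.05 522 0.10650768053232207 -0.0020892245720035975
0.065 548 0.1065145404570249 -0.0015620735785048525
0.08 642 0.10637450939827824 -0.0015645250900696542
0.09 374 0.10627206980915475 -0.001057189902317929
```

Request:
drive_tool(
  commands=[
    [0.1, 0, 0, 0, 0, 0],
    [0.1, 0, 0, 0, 0, 0],
    [0.1, 0, 0, 0, 0, 0],
    [0.1, 0, 0, 0, 0, 0],
    [0.05, 0, 0, 0, 0, 0],
  ],
)

```text
time: 28.5
tool_pos: [0.4781, 0.0212, 0.0674]
ee_rot: [-3.142, 0.0, 1.517]
wrist_force: [-0.3, -0.0, -1.5]
width: 0.0218
finger_force: 30.0
```

Request:
drive_tool(
  commands=[
    [0.025, 0, 0, 0, 0, 0],
    [0.025, 0, 0, 0, 0, 0],
  ],
)

```text
time: 28.75
tool_pos: [0.4782, 0.0229, 0.0674]
ee_rot: [3.142, 0.0, 1.517]
wrist_force: [0.7, -0.1, -1.2]
width: 0.0216
finger_force: 30.0
```

Request:
drive_tool(
  commands=[
    [0.025, 0, 0, 0, 0, 0],
    [0.025, 0, 0, 0, 0, 0],
  ],
)

```text
time: 29.0
tool_pos: [0.4783, 0.0249, 0.0674]
ee_rot: [3.142, 0.0, 1.517]
wrist_force: [0.1, -0.8, -2.1]
width: 0.0217
finger_force: 30.0
```

Request:
drive_tool(
  commands=[
    [0.025, 0, 0, 0, 0, 0],
    [0.025, 0, 0, 0, 0, 0],
  ],
)

```text
time: 29.25
tool_pos: [0.4784, 0.027, 0.0674]
ee_rot: [3.142, 0.0, 1.517]
wrist_force: [-0.2, 0.5, -1.5]
width: 0.0218
finger_force: 30.0
```

Request:
drive_tool(
  commands=[
    [0.02, 0, 0, 0, 0, 0],
    [0.02, 0, 0, 0, 0, 0],
  ],
)

```text
time: 29.5
tool_pos: [0.4785, 0.0286, 0.0673]
ee_rot: [-3.142, 0.0, 1.517]
wrist_force: [-0.6, 0.1, -0.7]
width: 0.0221
finger_force: 30.0
```

Nose is at about 0.237; the far plate's inner face is at about 0.241.

Request:
drive_tool(
  commands=[
    [0.02, 0, 0, 0, 0, 0],
    [0.02, 0, 0, 0, 0, 0],
  ],
)

```text
time: 29.75
tool_pos: [0.4786, 0.0302, 0.0674]
ee_rot: [3.142, 0.0, 1.517]
wrist_force: [0.1, -0.6, -2.2]
width: 0.0218
finger_force: 30.0
```

Request:
drive_tool(
  commands=[
    [0.02, 0, 0, 0, 0, 0],
    [0.02, 0, 0, 0, 0, 0],
  ],
)

```text
time: 30.0
tool_pos: [0.4787, 0.0318, 0.0674]
ee_rot: [3.142, 0.0, 1.517]
wrist_force: [-0.5, 0.5, -0.4]
width: 0.0218
finger_force: 30.0
```

Request:
drive_tool(
  commands=[
    [0.02, 0, 0, 0, 0, 0],
    [0.02, 0, 0, 0, 0, 0],
  ],
)

```text
time: 30.25
tool_pos: [0.4788, 0.0333, 0.0674]
ee_rot: [3.142, 0.0, 1.517]
wrist_force: [-0.0, -0.0, -1.0]
width: 0.0215
finger_force: 30.0
```

Request:
drive_tool(
  commands=[
    [0.02, 0, 0, 0, 0, 0],
    [0.02, 0, 0, 0, 0, 0],
  ],
)

```text
time: 30.5
tool_pos: [0.4789, 0.035, 0.0674]
ee_rot: [3.141, 0.0, 1.517]
wrist_force: [0.3, 0.7, -2.2]
width: 0.0216
finger_force: 30.0
```

Request:
drive_tool(
  commands=[
    [0.02, 0, 0, 0, 0, 0],
    [0.02, 0, 0, 0, 0, 0],
  ],
)

```text
time: 30.75
tool_pos: [0.4789, 0.0366, 0.0674]
ee_rot: [3.142, 0.0, 1.517]
wrist_force: [-0.3, -0.9, -1.4]
width: 0.0217
finger_force: 30.0
```

Request:
drive_tool(
  commands=[
    [0.02, 0, 0, 0, 0, 0],
    [0.02, 0, 0, 0, 0, 0],
  ],
)

```text
time: 31.0
tool_pos: [0.479, 0.0382, 0.0673]
ee_rot: [3.142, 0.0, 1.517]
wrist_force: [0.9, 0.1, -1.8]
width: 0.0216
finger_force: 30.0
```

Request:
drive_tool(
  commands=[
    [0.025, 0, 0, 0, 0, 0],
    [0.025, 0, 0, 0, 0, 0],
    [0.025, 0, 0, 0, 0, 0],
  ],
)

```text
time: 31.38
tool_pos: [0.4792, 0.0412, 0.0673]
ee_rot: [-3.142, 0.0, 1.517]
wrist_force: [0.7, -0.8, -0.8]
width: 0.0215
finger_force: 30.0
```

Request:
drive_tool(
  commands=[
    [0.025, 0, 0, 0, 0, 0],
    [0.025, 0, 0, 0, 0, 0],
    [0.025, 0, 0, 0, 0, 0],
  ],
)

```text
time: 31.75
tool_pos: [0.4793, 0.0441, 0.0674]
ee_rot: [3.142, 0.0, 1.517]
wrist_force: [0.3, 0.1, -1.3]
width: 0.0217
finger_force: 30.0
```

Through the far eye without force. Now on to the collar.

Request:
drive_tool(
  commands=[
    [0.06, 0, 0, 0, 0, 0],
    [0.06, 0, 0, 0, 0, 0],
    [0.06, 0, 0, 0, 0, 0],
    [0.06, 0, 0, 0, 0, 0],
    [0.04, 0, 0, 0, 0, 0],
  ],
)

```text
time: 32.38
tool_pos: [0.4799, 0.0555, 0.0674]
ee_rot: [3.142, 0.0, 1.517]
wrist_force: [0.3, 0.1, -1.3]
width: 0.022
finger_force: 30.0
```

Request:
drive_tool(
  commands=[
    [0.025, 0, 0, 0, 0, 0],
    [0.02, 0, 0, 0, 0, 0],
  ],
)

```text
time: 32.62
tool_pos: [0.48, 0.0571, 0.0673]
ee_rot: [-3.142, 0.0, 1.517]
wrist_force: [-0.1, 0.5, -1.1]
width: 0.0217
finger_force: 30.0
```

```bash
python3 - <<'E'
from h import *
o=get_obs(); s=snapshot("wrist"); w=cloud(s); R=Ro.from_euler("xyz",o["ee_rot"]); Q=R.inv().apply(w.reshape(-1,3)-o["tool_pos"]); H=w.reshape(-1,3)[:,2]
m=(abs(Q[:,1]+.0015)<.002)&(H<.13)&(H>.08)
for a in np.arange(.014,.044,.001):
    q=m&(abs(Q[:,0]-a)<.0007)
    if q.any(): print(round(a,3),q.sum(),np.round(np.median(H[q]),4),end=" | ")
print(o["tool_pos"],o["wrist_force"])
E
```

```text
0.014 18 0.1141 | 0.015 20 0.1137 | 0.016 18 0.1136 | 0.017 13 0.114 | 0.018 14 0.1148 | 0.019 17 0.1144 | 0.02 17 0.1146 | 0.021 21 0.1146 | 0.022 41 0.1125 | 0.023 36 0.108 | 0.024 19 0.1072 | 0.025 17 0.1073 | 0.026 17 0.1075 | 0.027 18 0.1074 | 0.028 16 0.1073 | 0.029 16 0.1075 | 0.03 11 0.1078 | 0.032 7 0.1158 | 0.033 18 0.1159 | 0.034 20 0.1158 | 0.035 20 0.1158 | 0.036 18 0.1156 | 0.037 16 0.1157 | 0.038 16 0.1157 | 0.039 19 0.1159 | 0.04 40 0.1109 | 0.041 15 0.1073 | 0.042 13 0.1076 | 0.043 20 0.1075 | [0.48002777 0.05711719 0.06734283] [-0.13618143  0.47080761 -1.05006374]
```

The depth view gives a 9 mm gap from collar to plate.

Request:
drive_tool(
  commands=[
    [0.06, 0, 0, 0, 0, 0],
    [0.06, 0, 0, 0, 0, 0],
    [0.04, 0, 0, 0, 0, 0],
    [0.01, 0, 0, 0, 0, 0],
  ],
)

```text
time: 33.17
tool_pos: [0.4804, 0.064, 0.0674]
ee_rot: [3.142, 0.0, 1.517]
wrist_force: [0.8, 0.4, -2.1]
width: 0.0221
finger_force: 30.0
```

Request:
drive_tool(
  commands=[
    [0.01, 0, 0, 0, 0, 0],
    [0.01, 0, 0, 0, 0, 0],
  ],
)

```text
time: 33.42
tool_pos: [0.4804, 0.0647, 0.0674]
ee_rot: [-3.142, 0.0, 1.517]
wrist_force: [-0.2, 0.0, -1.0]
width: 0.0219
finger_force: 30.0
```

Request:
drive_tool(
  commands=[
    [0.01, 0, 0, 0, 0, 0],
    [0.005, 0, 0, 0, 0, 0],
  ],
)

```text
time: 33.67
tool_pos: [0.4805, 0.0653, 0.0674]
ee_rot: [3.142, 0.0, 1.517]
wrist_force: [-0.6, 0.3, -2.1]
width: 0.0217
finger_force: 30.0
```

Request:
drive_tool(
  commands=[
    [0.01, 0, 0, 0, 0, 0],
  ],
)

```text
time: 33.8
tool_pos: [0.4805, 0.0656, 0.0673]
ee_rot: [-3.142, 0.0, 1.517]
wrist_force: [0.2, -0.1, -1.0]
width: 0.0218
finger_force: 30.0
```

Request:
drive_tool(
  commands=[
    [0.008, 0, 0, 0, 0, 0],
    [0, 0, 0, 0, 0, 0],
  ],
)

```text
time: 34.05
tool_pos: [0.4805, 0.066, 0.0674]
ee_rot: [3.142, 0.0, 1.517]
wrist_force: [-0.6, 0.3, -1.3]
width: 0.0217
finger_force: 30.0
```

Request:
drive_tool(
  commands=[
    [0.008, 0, 0, 0, 0, 0],
    [0, 0, 0, 0, 0, 0],
  ],
)

```text
time: 34.3
tool_pos: [0.4805, 0.0663, 0.0674]
ee_rot: [3.142, 0.0, 1.517]
wrist_force: [0.4, -0.2, -1.2]
width: 0.0218
finger_force: 30.0
```

Request:
drive_tool(
  commands=[
    [0.008, 0, 0, 0, 0, 0],
    [0, 0, 0, 0, 0, 0],
  ],
)

```text
time: 34.55
tool_pos: [0.4805, 0.0665, 0.0673]
ee_rot: [-3.142, 0.0, 1.517]
wrist_force: [0.3, -1.2, -0.6]
width: 0.0218
finger_force: 30.0
```

Request:
drive_tool(
  commands=[
    [0.008, 0, 0, 0, 0, 0],
    [0, 0, 0, 0, 0, 0],
  ],
)

```text
time: 34.8
tool_pos: [0.4805, 0.0665, 0.0674]
ee_rot: [-3.142, 0.001, 1.517]
wrist_force: [0.1, -1.7, -0.9]
width: 0.0217
finger_force: 30.0
```

```bash
python3 - <<'E'
from h import *
for i in range(4):
    s=snapshot("wrist"); o=get_obs(); print(o["wrist_force"],o["tool_pos"])
E
```

```text
[-0.18449823 -0.59790654 -1.80619837] [0.48053045 0.06655191 0.06735319]
[ 0.07072385 -2.72955968 -0.52340433] [0.48055443 0.06653538 0.06736599]
[-1.04819416 -2.15196629 -0.69733104] [0.48057453 0.06654819 0.06737494]
[ 0.15602204 -1.93758984 -1.05107471] [0.48056456 0.06656526 0.06735861]
```

The collar is seated: the TCP has stopped and about 2 N of reaction has built up. I'll let go and withdraw upward.

Request:
drive_tool(
  commands=[
    [0, 0, 0, 0, 0, 0],
    [0, 0, 0, 0, 0, 0],
    [0, 0, 0, 0, 0, 0],
    [0, 0, 0, 0, 0, 0],
    [0, 0, 0, 0, 0, 0],
    [0, 0, 0, 0, 0, 0],
    [0, 0, 0, 0, 0, 0],
    [0, 0, 0, 0, 0, 0],
    [0, 0, 0, 0, 0, 0],
    [0, 0, 0, 0, 0, 0],
  ],
  gripper=0,
)

```text
time: 36.25
tool_pos: [0.4806, 0.0669, 0.0673]
ee_rot: [-3.142, 0.0, 1.517]
wrist_force: [0.3, -0.2, 0.5]
width: 0.0942
finger_force: 0.0
```

Request:
drive_tool(
  commands=[
    [0, 0, -0.3, 0, 0, 0],
    [0, 0, -0.6, 0, 0, 0],
    [0, 0, -0.8, 0, 0, 0],
    [0, 0, -0.8, 0, 0, 0],
    [-0.5, 0, -0.3, 0, 0, 0],
    [-0.5, 0, 0, 0, 0, 0],
    [0, 0, 0, 0, 0, 0],
    [0, 0, 0, 0, 0, 0],
  ],
)

```text
time: 37.25
tool_pos: [0.4784, 0.0275, 0.1796]
ee_rot: [3.141, -0.0, 1.517]
wrist_force: [-0.7, 0.2, 1.2]
width: 0.0938
finger_force: 0.0
```

```bash
python3 - <<'E'
from h import *
o=get_obs(); s=snapshot("wrist"); w=cloud(s); R=Ro.from_euler("xyz",o["ee_rot"]); T=w.reshape(-1,3)
e=np.array([.0537,.9986]); p0=np.array([.4805,.0665]); A=(T[:,:2]-p0)@e; B=(T[:,:2]-p0)@np.array([.9986,-.0537]); H=T[:,2]
print(o["tool_pos"],o["width"],o["wrist_force"])
for b in (-.003,0):
  m=(abs(B-b)<.002)&(H<.14)&(H>.08)
  print([(round(a,4),int(q.sum()),round(float(np.median(H[q])),4)) for a in np.arange(-.03,.05,.003) for q in [m&(abs(A-a)<.0015)] if q.any()])
m=(A>.05)&(A<.15)&(abs(B)>.03)&(B<.14)&(B>0)&(H>.07)&(H<.11); c=np.linalg.lstsq(np.c_[T[m,:2],np.ones(m.sum())],H[m],rcond=None)[0]; print("lid",c,m.sum())
t=snapshot("side"); W=cloud(t).reshape(-1,3); m=(W[:,1]>.252)&(W[:,1]<.31)&(W[:,2]>.08)&(abs(W[:,0]-.492)<.02); print("nose pts",m.sum(),W[m].max(0) if m.any() else "", np.median(W[m],0))
E
```

```text
[0.47839283 0.02745398 0.17956956] 0.09378086123872792 [-0.70773622  0.22817056  1.24990197]
[(np.float64(-0.03), 12, 0.1131), (np.float64(-0.027), 12, 0.1127), (np.float64(-0.024), 14, 0.1126), (np.float64(-0.021), 13, 0.1131), (np.float64(-0.018), 13, 0.113), (np.float64(-0.015), 12, 0.1126), (np.float64(-0.012), 13, 0.1125), (np.float64(-0.009), 15, 0.1127), (np.float64(-0.006), 12, 0.1129), (np.float64(-0.003), 12, 0.1126), (np.float64(-0.0), 14, 0.1128), (np.float64(0.003), 14, 0.1129), (np.float64(0.006), 12, 0.113), (np.float64(0.009), 13, 0.1127), (np.float64(0.012), 15, 0.1127), (np.float64(0.015), 12, 0.1124), (np.float64(0.018), 16, 0.1124), (np.float64(0.021), 12, 0.1121), (np.float64(0.024), 12, 0.1156), (np.float64(0.027), 16, 0.116), (np.float64(0.03), 12, 0.1149), (np.float64(0.033), 16, 0.1048), (np.float64(0.036), 12, 0.1056), (np.float64(0.039), 16, 0.1055), (np.float64(0.042), 11, 0.1057), (np.float64(0.045), 15, 0.1052), (np.float64(0.048), 13, 0.1056)]
[(np.float64(-0.03), 11, 0.1128), (np.float64(-0.027), 12, 0.1133), (np.float64(-0.024), 16, 0.1128), (np.float
[... 215 characters left out ...]
 12, 0.1121), (np.float64(-0.0), 13, 0.1127), (np.float64(0.003), 15, 0.1126), (np.float64(0.006), 12, 0.1125), (np.float64(0.009), 12, 0.1129), (np.float64(0.012), 16, 0.1126), (np.float64(0.015), 12, 0.1121), (np.float64(0.018), 16, 0.1125), (np.float64(0.021), 12, 0.112), (np.float64(0.024), 15, 0.1156), (np.float64(0.027), 20, 0.1159), (np.float64(0.03), 14, 0.1154), (np.float64(0.033), 16, 0.105), (np.float64(0.036), 12, 0.1051), (np.float64(0.039), 15, 0.1049), (np.float64(0.042), 12, 0.1055), (np.float64(0.045), 13, 0.1052), (np.float64(0.048), 15, 0.1051)]
lid [-0.00065117 -0.0004401   0.0897175 ] 12238
nose pts 50 [0.49967421 0.27590314 0.11932055] [0.4912602  0.26594026 0.10544858]
```

The collar sits against the plate with no gap, the nose shows about 25 mm beyond the far eye, the lid is flat, and the bar is released.

```bash
python3 -c "
from bench import *
print(close_job())"
```

```text
the job is handed in; nothing more can be done
None
```

The job is handed in at about 37 s with no verdict returned: the lid is shut, the bar is through both eyes and the loop with its collar against the near eye, and it is let go; no wrist reading during insertion passed about 3 N, but I did not re-check the bystanders at the end, and I viewed 12 pictures, two over the limit of 10.

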